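Open the vacuum trap for a filter change

ROBOT

A 7-joint arm with a two-finger parallel gripper is mounted at the origin on a cart in front of the work surface, level with it; the furniture and walls round the work are solid. World frame = base frame: x ahead of the robot, y to its left, z up, the work surface at z = 0. Lengths are in m, angles in rad, forces in N, time in s.
With the tool pointing down it reaches from about 0.35 to 0.775 m from the base axis. Payload 3.1 kg.
Tool frame: the origin (TCP) lies on the front face of the gripper's body, between the roots of the fingers; the fingertips stand ahead of it and the grasp point (between the pads) lies 54 mm ahead of it (nose_length is the x of the fingertips in the tool frame, in m); x points along the fingers, z is the direction in which the jaws open and shut, and the axes are right-handed (so a half turn about x gives the same grasp; the last joint's range is limited). The gripper opens to 85 mm and grips with 20 to 120 N. Pads are 22 mm wide; open, the fingers measure 114 mm over their backs; the gripper's body (76 mm by 85 mm) begins 54 mm behind the grasp point. The pads swing forward as they close: fully open they stand 13 mm farther back than shut.
Start: joints at [1.132, 0.311, 0.014, 1.512, -0.004, 1.319, -0.027], TCP at [0.213, -0.507, 0.304] pointing down, gripper open.
Joint ranges: [-2.7, 2.7], [-0.3, 1.91], [-1.27, 1.3], [0.12, 2.57], [-1.44, 4.58], [0.2, 2.03], [-3.05, 3.05]. Speed limits (rad/s): [2.79, 2.79, 3.14, 3.14, 3.14, 3.14, 3.14].

INTERFACE

Orientations are given as a 3x3 rotation matrix whose columns are the frame's x, y, z axes.
In Python, from bench import sense, read_camera, finish_job, nose_length gives the robot as it stands.
- The arm moves only by the tool carry_out, never from a script. Its argument "targets" is one flat list of numbers, 7 for each row, row after row: the shift along the world's x, y, z in cm, then the turn, a rotation vector about the world's x, y, z in degrees, then the gripper command: -1 is shut, 1 is fully open, values between are in proportion. In form: [dx, dy, dz, rx, ry, rz, hand, dx, dy, dz, rx, ry, rz, hand, ...]. A call has exactly 10 rows; each row shifts and turns the commanded pose from where the row before left it; what a row does not reach is not made up. A row lasts 1/10 s, in which the tool goes at most 50 mm and 8.59 degrees, less where a joint would pass 70% of its speed; a pose out of reach is approached as far as the arm can. A call is refused whole if a number of a shift passes 5 or a number of a turn 8.59, either way. A call with a gripper value outside its range is refused whole. The fingers move at their own pace and stop on an object; "squeeze" is the grip in N (left out, the last holds). Time passes only in rows, so rows that do not move let the fingers close, or fill a call up. It gives the time, the measured TCP pose, the force and the opening at its end, in the units of the state.
- sense(): the state, without advancing time (a new reading comes with each control period).
- read_camera(name): name is "scene" or "top" or "wrist"; returns a dict with "color" (400x640x3 uint8, red, green, blue), "fx", "fy", "cx", "cy" (pixels), "extrinsics" (4x4, takes a point from camera to world coordinates); the wrist camera has in their place "tool_from_camera" (4x4, takes a point from camera to tool coordinates, whose origin is the TCP and whose axes are the tool frame's). Camera axes: x right, y down, z forward; pixel columns grow to the right and rows downward; lengths in m; the calibration is good to about 2 mm. A picture is of the moment at which its call begins: read the wrist's pose just before it. There is no depth.
- finish_job(): hands the job in, once; it reports no verdict.
The state is a dict: "clock": time; "joint_pos": joint angles; "qd": joint speeds; "effort": joint torques, N m; "ee_pos": TCP position; "orientation": TCP orientation; "contact_force": force on the tool from outside, world axes, zero at the start; "moment": the same for the moment, N m; "grip_width": finger opening in m.
Only numpy, scipy, OpenCV 4.12 (cv2) and the standard library are available. Lean on these libraries where they do the work, as an engineer would, in place of code of your own. Each camera call takes 0.05 s, during which the arm holds its last target. There are 200 camera calls.

TASK

Shut the valve of the vacuum trap first, by pushing its lever handle clockwise (seen from above) through the quarter turn to its end stop. Then unscrew the ribbed cap of the trap's canister until the threads free, lift it off without forcing it, and set it down gently, open side down, on the steel tray in front of the folding key, and let go of it.

Things in the scene. Friction and masses are not known exactly. Their poses are not given: they have to be found in the camera images.
- trap: vacuum trap, fixed: aluminium base plate 165 x 85 x 8 mm with a grey round canister (58 mm diameter, shoulder 58 mm above the bench) 40 mm towards its -x end and a brass ball valve 45 mm towards its +x end, joined by a pipe along x. Origin on the bench under the plate's centre, z up.
- mouth (a point): centre of the top of the canister's threaded neck, 85 mm above the bench, on the cap's axis (40 mm towards the trap's -x). The neck is 36 mm across its thread and rises 27 mm from the shoulder.
- cap_center (a point): centre of the cap, half-way up: black round ribbed cap, 50 mm diameter, 30 mm tall, open below, z = its axis, up. At the start it is screwed on the neck, its lower edge 60 mm and its top 90 mm above the bench, only 2 mm over the canister's shoulder. Any grasp across its diameter from above will do.
- lever (a joint): angle of the valve's lever handle about its upright pivot, rad: 0 = open, lever pointing to the trap's +x, along the pipe; 1.571 = shut, at the end stop, pointing to the trap's -y. Grows clockwise seen from above, starts between 0 and 0.3, stays where it is left, needs 2 to 3 N at the grip.
- lever_pivot (a point): point on the lever's upright pivot axis, at the half height of the lever bar, 51 mm above the bench. It does not move with the lever.
- lever_grip (a point): centre of the lever's black grip, 45 mm from the pivot axis, 51 mm above the bench; turns with the lever. The grip runs from 22 to 62 mm from the pivot, is 14 mm wide and 12 mm high (45 to 57 mm above the bench), with free space under it down to 37 mm above the bench.
- tray: low steel parts tray, fixed to the bench, 150 mm along its x by 120 mm along its y, floor 3 mm thick, rim 6 mm high; origin at the bench surface under its centre. A red folding key (18 x 78 x 9 mm) lies across it 55 mm towards its +x end.
- tray_spot (a point): point on the tray's floor where the cap should stand, 3 mm above the bench, on the tray's centre line 20 mm from its centre towards its -x end (away from the folding key).
- cap: the same cap, about 60 g, origin at the centre of its lower edge. Right-hand thread, hand-loose: it turns counter-clockwise seen from above and rises 8 mm a turn; the thread frees after about 1.3 turns (7.5 to 8.1 rad), and through the next third of a turn it simply lifts; 15 mm higher it clears the neck. It stays where it is left between grasps.

How it is judged:
By the outcome, as a careful person would: the job done as asked, in the order asked, and still so for the second after the job is handed in, with the robot touching nothing.
It also fails if it takes over 72 s, if anything falls off the work surface, if the arm or the gripper's body presses on something with over 40 N, if the wrist force passes 120 N, or if a joint passes its speed limit or range.

## Working session

There is one attempt and no reset: what is moved stays moved. The work goes in short steps, Python scripts to look and compute and a tool call to move; the robot and the scene stay as the last step left them, time stands still between calls to the robot, and variables do not carry over. Pictures are saved under pics/ and viewed, about 8 in all and at most 12, crops included, and the job is handed in when it is done.

Besides the shell and the picture viewer there is one more tool, called after ">>>" as name(argument=value, ...) on one line, values as JSON. carry_out: Moves the arm, as the interface text tells. Its arguments: {"type":"object","properties":{"targets":{"type":"array"},"squeeze":{"type":"number"}},"required":["targets"]}

```bash
mkdir -p pics; ls
cat > h.py <<'E'
import numpy as np, cv2
from bench import *
def snap(n,f,crop=None,s=1):
    st=sense(); c=read_camera(n); im=c["color"][:,:,::-1]
    if crop: x0,y0,x1,y1=crop; im=im[y0:y1,x0:x1]
    if s!=1: im=cv2.resize(im,None,fx=s,fy=s,interpolation=cv2.INTER_CUBIC)
    cv2.imwrite("pics/"+f,im); return st,c
def pose(c,st=None):
    if "extrinsics" in c: return np.array(c["extrinsics"])
    T=np.eye(4);T[:3,:3]=st["orientation"];T[:3,3]=st["ee_pos"];return T@np.array(c["tool_from_camera"])
def px2z(c,u,v,z,st=None):
    T=pose(c,st); d=T[:3,:3]@np.array([(u-c["cx"])/c["fx"],(v-c["cy"])/c["fy"],1]); o=T[:3,3]
    return o+d*(z-o[2])/d[2]
def proj(c,p,st=None):
    q=np.linalg.inv(pose(c,st))@np.append(p,1); return c["fx"]*q[0]/q[2]+c["cx"],c["fy"]*q[1]/q[2]+c["cy"]
E
python3 - <<'E'
from h import *
st,c=snap("top","top1.png",s=1.25); snap("scene","scene1.png",s=1.25)
print(st, nose_length); print(c["fx"],np.array(c["extrinsics"]).round(3))
w=read_camera("wrist"); print(np.array(w["tool_from_camera"]).round(3),w["fx"])
E
```

```text
pics
{'clock': 0.0, 'joint_pos': array([ 1.13230286,  0.31173445,  0.01398443,  1.51307259, -0.00437644,
        1.31921193, -0.02720725]), 'qd': array([ 8.35441514e-04,  5.85278738e-05,  7.06506830e-04,  5.80561700e-04,
        1.27615152e-03, -5.28919689e-04, -3.40681862e-03]), 'effort': array([ 6.25902194e-04, -3.79907298e+01,  1.46480505e-01, -2.30589241e+01,
        1.23529398e-02,  1.38073633e-02, -2.66483693e-05]), 'ee_pos': array([ 0.21234951, -0.50673773,  0.30280979]), 'orientation': array([[-1.03396343e-03,  9.22272972e-01,  3.86537832e-01],
       [ 2.16137104e-03,  3.86539197e-01, -9.22270447e-01],
       [-9.99997130e-01, -1.18142238e-04, -2.39304148e-03]]), 'contact_force': array([ 0.22712363, -0.94439161,  0.67699089]), 'moment': array([ 0.01569694, -0.02193074,  0.01229535]), 'grip_width': 0.08542132542006238} 0.0726
404.815294843091 [[ 0.028 -0.996  0.082  0.452]
 [-1.    -0.028 -0.005 -0.065]
 [ 0.007 -0.082 -0.997  0.936]
 [ 0.     0.     0.     1.   ]]
[[-0.001 -0.28   0.96  -0.07 ]
 [ 0.    -0.96  -0.28   0.072]
 [ 1.    -0.     0.001  0.001]
 [ 0.     0.     0.     1.   ]] 311.17564338348313
```

View pics/top1.png

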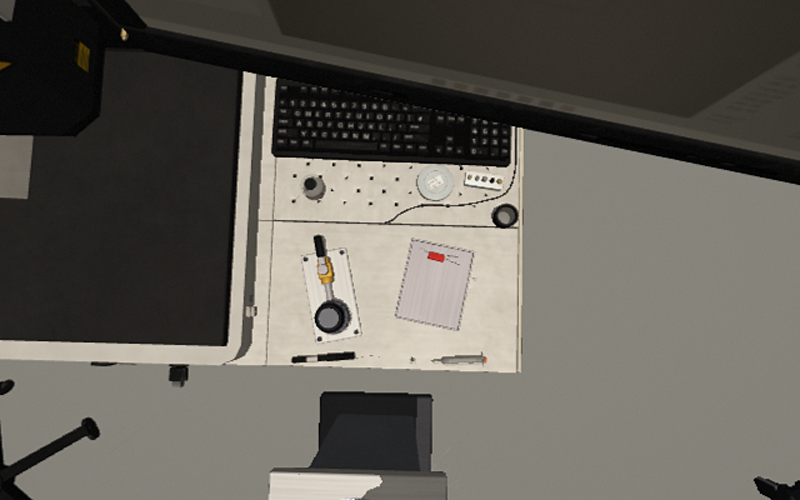

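View pics/scene1.png

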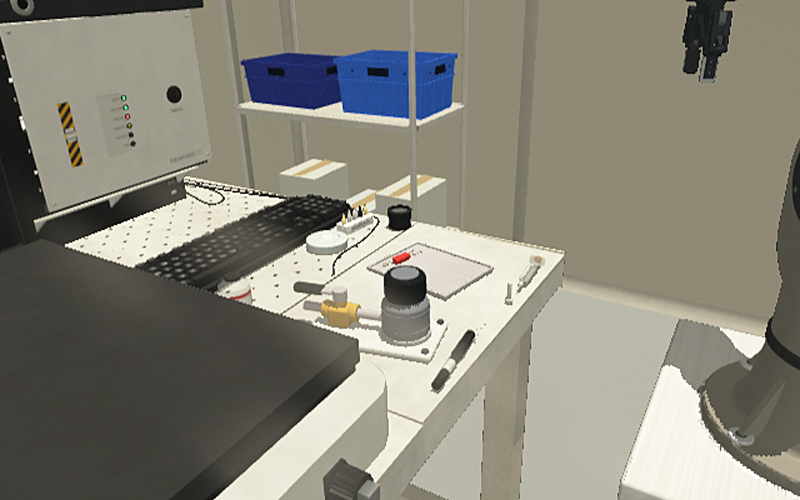

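Top view: trap at left with its cap around (331,317) and the lever at (318,245). The tray is around (435,285), with its red key at (436,257). I'll enlarge that area.

Run:
```python
from h import *
snap("top","top2.png",crop=(225,180,395,285),s=4.7)
```

```text
(no output)
```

View pics/top2.png

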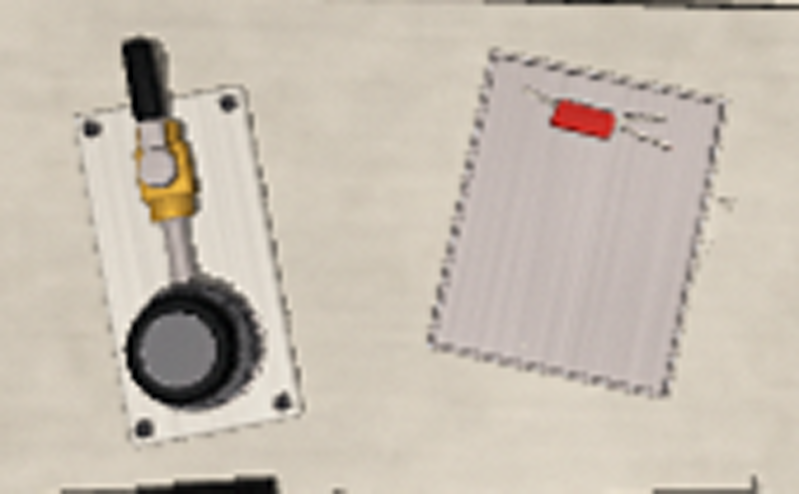

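Run:
```python
from h import *
c=read_camera("top")
P=lambda u,v,z: px2z(c,225+u/4.7-.5*(1-1/4.7),180+v/4.7-.5*(1-1/4.7),z)
A=np.array([P(*p,.008) for p in [(76,115),(243,88),(302,410),(135,444)]])
def rep(n,A):
    print(n,A.round(4).tolist(),[round(np.linalg.norm(A[i]-A[i-1]),4) for i in range(4)])
    o=A.mean(0); x=(A[0]+A[1]-A[2]-A[3]); x[2]=0; x/=np.linalg.norm(x); y=np.array([-x[1],x[0],0])
    print("o",o.round(4),"yaw",np.degrees(np.arctan2(x[1],x[0])).round(2)); return o,x,y
o,x,y=rep("trap",A); print("cap",(o-.04*x).round(4),"pivot",(o+.045*x).round(4))
B=np.array([P(*p,.006) for p in [(490,52),(724,102),(664,396),(432,346)]])
o,x,y=rep("tray",B); print("spot",(o-.02*x).round(4))
print("key",P(582,118,.012).round(4),((P(582,118,.012)-o)@x).round(4))
print("captop",P(178,348,.09).round(4)); print("pivot",P(157,166,.057).round(4)); print("grip",P(147,80,.057).round(4),P(141,40,.057).round(4))
```

```text
trap [[0.5407, 0.1166, 0.008], [0.5563, 0.0354, 0.008], [0.4005, 0.0012, 0.008], [0.3821, 0.0812, 0.008]] [np.float64(0.1626), np.float64(0.0826), np.float64(0.1595), np.float64(0.0821)]
o [0.4699 0.0586 0.008 ] yaw 12.49
cap [0.4308 0.0499 0.008 ] pivot [0.5138 0.0683 0.008 ]
tray [[0.5778, -0.0852, 0.006], [0.5563, -0.201, 0.006], [0.4119, -0.1741, 0.006], [0.433, -0.0608, 0.006]] [np.float64(0.1469), np.float64(0.1177), np.float64(0.1469), np.float64(0.1152)]
o [ 0.4948 -0.1303  0.006 ] yaw -10.06
spot [ 0.4751 -0.1268  0.006 ]
key [ 0.5458 -0.1308  0.012 ] 0.0504
captop [0.4307 0.051  0.09  ]
pivot [0.5134 0.0686 0.057 ]
grip [0.5533 0.0748 0.057 ] [0.5719 0.0784 0.057 ]
```

>>> carry_out(targets=[1.7, 3.05, 0, 0, 0, 3.8, -1, 1.7, 3.05, 0, 0, 0, 3.8, -1, 1.7, 3.05, 0, 0, 0, 3.8, -1, 1.7, 3.05, 0, 0, 0, 3.8, -1, 1.7, 3.05, 0, 0, 0, 3.8, -1, 1.7, 3.05, 0, 0, 0, 3.8, -1, 1.7, 3.05, 0, 0, 0, 3.8, -1, 1.7, 3.05, 0, 0, 0, 3.8, -1, 1.7, 3.05, 0, 0, 0, 3.8, -1, 1.7, 3.05, 0, 0, 0, 3.8, -1], squeeze=40)

```text
clock: 1.25
ee_pos: [0.383, -0.2009, 0.304]
orientation: [[0.0, 0.487, 0.874], [-0.0, 0.874, -0.487], [-1.0, -0.0, 0.0]]
contact_force: [0.7, -0.7, 0.0]
grip_width: -0.0001
```

>>> carry_out(targets=[1.7, 3.05, 0, 0, 0, 3.8, -1, 1.7, 3.05, 0, 0, 0, 3.8, -1, 1.7, 3.05, 0, 0, 0, 3.8, -1, 1.7, 3.05, 0, 0, 0, 3.8, -1, 1.7, 3.05, 0, 0, 0, 3.8, -1, 1.7, 3.05, 0, 0, 0, 3.8, -1, 1.7, 3.05, 0, 0, 0, 3.8, -1, 1.7, 3.05, 0, 0, 0, 3.8, -1, 1.7, 3.05, 0, 0, 0, 3.8, -1, 0, 0, 0, 0, 0, 0, -1])

```text
clock: 2.25
ee_pos: [0.5362, 0.0783, 0.3037]
orientation: [[0.001, -0.095, 0.995], [0.006, 0.995, 0.095], [-1.0, 0.005, 0.001]]
contact_force: [-0.1, 0.4, 0.2]
grip_width: -0.0004
```

Run:
```python
from h import *
st,c=snap("wrist","w1.png"); print(st["ee_pos"],st["joint_pos"],np.degrees(np.arctan2(st["orientation"][1,2],st["orientation"][0,2])),st["contact_force"],st["grip_width"])
for n,p in dict(cap=(.4308,.0503,.09),piv=(.5136,.0685,.057),grip=(.5533,.0748,.057),tipgrip=(.5719,.0784,.057)).items(): print(n,proj(c,p,st))
```

```text
[0.53624292 0.07834654 0.30374599] [ 0.28145201  0.35373746 -0.61069736  1.51669249  0.20049223  1.33358555
 -0.25135625] 5.471158114662172 [-0.05936529  0.41567874  0.19647612] -0.00041116569907865614
cap (np.float64(205.6873241202964), np.float64(203.97130612442564))
piv (np.float64(295.92719939513375), np.float64(185.31798358436768))
grip (np.float64(334.1687165704772), np.float64(182.99738689497394))
tipgrip (np.float64(352.21253100363157), np.float64(181.3057390248574))
```

View pics/w1.png

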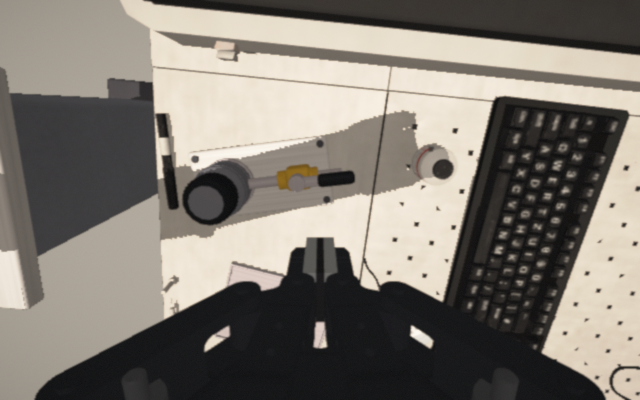

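The wrist picture matches the top-view estimates within 2–3 px: cap top (206,202), pivot (297,183) and grip (336,179). I'll go beside the grip on its +y side.

>>> carry_out(targets=[0.9, 1.4, 0, 0, 0, 1.7, -1, 0.9, 1.4, 0, 0, 0, 1.8, -1, 0, 0, -3, 0, 0, 0, -1, 0, 0, -4, 0, 0, 0, -1, 0, 0, -4, 0, 0, 0, -1, 0, 0, -3, 0, 0, 0, -1, 0, 0, -2.5, 0, 0, 0, -1, 0, 0, -1.4, 0, 0, 0, -1, 0, 0, -1, 0, 0, 0, -1, 0, 0, 0, 0, 0, 0, -1])

```text
clock: 3.3
ee_pos: [0.5532, 0.0993, 0.1142]
orientation: [[-0.002, -0.146, 0.989], [-0.001, 0.989, 0.146], [-1.0, -0.001, -0.002]]
contact_force: [-0.8, -0.5, -0.4]
grip_width: -0.0003
```

Run:
```python
from h import *
s=sense();p=s["ee_pos"];print(p,s["joint_pos"],s["contact_force"])
# lever-following path: yaw a from 9 deg to -78-3; tool centre = pivot+.044 eL + d eth
piv=np.array([.5136,.0695]);prev=p[:2]
y0=np.degrees(np.arctan2(s["orientation"][1,2],s["orientation"][0,2]));print(y0)
for k,a in enumerate(np.linspace(9,-80,21)):
    r=np.radians(a);q=piv+.044*np.array([np.cos(r),np.sin(r)])+.018*np.array([-np.sin(r),np.cos(r)])
    print(k,a.round(1),(100*(q-prev)).round(2),q.round(4));prev=q
```

```text
[0.55316254 0.0993176  0.11415517] [ 0.1860197   0.57900412 -0.55124738  1.70174033  0.35679329  0.96441483
 -0.35276268] [-0.79750719 -0.48338722 -0.37189262]
8.385039396216586
0 9.0 [ 0.11 -0.52] [0.5542 0.0942]
1 4.6 [ 0.18 -0.32] [0.556  0.0909]
2 0.1 [ 0.15 -0.34] [0.5576 0.0876]
3 -4.4 [ 0.13 -0.35] [0.5588 0.0841]
4 -8.8 [ 0.1  -0.36] [0.5598 0.0806]
5 -13.2 [ 0.07 -0.36] [0.5606 0.0769]
6 -17.7 [ 0.04 -0.37] [0.561  0.0733]
7 -22.2 [ 0.01 -0.37] [0.5611 0.0696]
8 -26.6 [-0.01 -0.37] [0.561  0.0659]
9 -31.1 [-0.04 -0.37] [0.5606 0.0622]
10 -35.5 [-0.07 -0.36] [0.5599 0.0586]
11 -40.0 [-0.1  -0.36] [0.5589 0.055 ]
12 -44.4 [-0.13 -0.35] [0.5576 0.0516]
13 -48.8 [-0.15 -0.34] [0.5561 0.0482]
14 -53.3 [-0.18 -0.32] [0.5543 0.045 ]
15 -57.8 [-0.2  -0.31] [0.5523 0.0419]
16 -62.2 [-0.23 -0.29] [0.55  0.039]
17 -66.6 [-0.25 -0.27] [0.5476 0.0362]
18 -71.1 [-0.27 -0.25] [0.5449 0.0337]
19 -75.6 [-0.29 -0.23] [0.542  0.0314]
20 -80.0 [-0.3  -0.21] [0.539  0.0293]
```

>>> carry_out(targets=[0.1, -0.5, 0, 0, 0, 0.6, -1, 0.18, -0.32, 0, 0, 0, -4.4, -1, 0.15, -0.34, 0, 0, 0, -4.4, -1, 0.13, -0.35, 0, 0, 0, -4.4, -1, 0.1, -0.36, 0, 0, 0, -4.5, -1, 0.07, -0.36, 0, 0, 0, -4.5, -1, 0.04, -0.37, 0, 0, 0, -4.5, -1, 0.01, -0.37, 0, 0, 0, -4.5, -1, -0.01, -0.37, 0, 0, 0, -4.5, -1, -0.04, -0.37, 0, 0, 0, -4.5, -1])

```text
clock: 4.3
ee_pos: [0.5621, 0.0643, 0.1164]
orientation: [[0.004, 0.519, 0.855], [0.002, 0.855, -0.519], [-1.0, 0.004, 0.002]]
contact_force: [-0.6, 3.8, -0.5]
grip_width: -0.0005
```

>>> carry_out(targets=[-0.07, -0.36, 0, 0, 0, -4.4, -1, -0.1, -0.36, 0, 0, 0, -4.4, -1, -0.13, -0.35, 0, 0, 0, -4.4, -1, -0.15, -0.34, 0, 0, 0, -4.4, -1, -0.18, -0.32, 0, 0, 0, -4.5, -1, -0.2, -0.31, 0, 0, 0, -4.5, -1, -0.23, -0.29, 0, 0, 0, -4.5, -1, -0.25, -0.27, 0, 0, 0, -4.5, -1, -0.27, -0.25, 0, 0, 0, -4.4, -1, -0.2, -0.15, 0, 0, 0, -3, -1])

```text
clock: 5.3
ee_pos: [0.5454, 0.0329, 0.1169]
orientation: [[0.006, 0.963, 0.271], [0.0, 0.271, -0.963], [-1.0, 0.006, 0.001]]
contact_force: [2.0, -0.5, -2.1]
grip_width: 0.0003
```

Run:
```python
from h import *
s,c=snap("top","top3.png",crop=(225,180,395,285),s=4.7);print(s)
```

```text
{'clock': 5.3, 'joint_pos': array([ 0.06431122,  0.48872332, -0.2078089 ,  1.76065983,  0.12460291,
        0.89857299, -1.49347172]), 'qd': array([-0.05788392, -0.04444793,  0.11940677,  0.05965102, -0.07373327,
       -0.03355587, -0.41994258]), 'effort': array([  0.12259204, -41.32024527,  -2.54814416, -17.78659523,
        -0.0863523 ,   0.83826218,   0.2646648 ]), 'ee_pos': array([0.54535074, 0.03291339, 0.11687   ]), 'orientation': array([[ 6.36249909e-03,  9.62596635e-01,  2.70863873e-01],
       [ 3.82345838e-04,  2.70866994e-01, -9.62616707e-01],
       [-9.99979686e-01,  6.22821160e-03,  1.35534619e-03]]), 'contact_force': array([ 2.03281727, -0.54638844, -2.09290498]), 'moment': array([ 0.00298294, -0.45039508, -0.01463129]), 'grip_width': 0.0002789339180952797}
```

>>> carry_out(targets=[-0.1, -0.06, 0, 0, 0, -1, -1, -0.1, -0.06, 0, 0, 0, -1, -1, -0.1, -0.05, 0, 0, 0, -1, -1, -0.1, -0.05, 0, 0, 0, 0, -1, -0.1, -0.03, 0, 0, 0, 0, -1, -0.1, -0.03, 0, 0, 0, 0, -1, -0.1, -0.02, 0, 0, 0, 0, -1, 0, 0, 0, 0, 0, 0, -1, 0, 0, 0, 0, 0, 0, -1, 0, 0, 0, 0, 0, 0, -1])

```text
clock: 6.35
ee_pos: [0.539, 0.0307, 0.1157]
orientation: [[0.007, 0.975, 0.223], [0.001, 0.223, -0.975], [-1.0, 0.007, 0.0]]
contact_force: [7.5, 0.4, -1.7]
grip_width: 0.0001
```

>>> carry_out(targets=[-0.15, -0.03, 0, 0, 0, 0, -1, -0.15, -0.03, 0, 0, 0, 0, -1, -0.15, -0.03, 0, 0, 0, 0, -1, -0.1, -0.02, 0, 0, 0, 0, -1, 0, 0, 0, 0, 0, 0, -1, 0, 0, 0, 0, 0, 0, -1, 0, 0, 0, 0, 0, 0, -1, 0, 0, 0, 0, 0, 0, -1, 0, 0, 0, 0, 0, 0, -1, 0, 0, 0, 0, 0, 0, -1])

```text
clock: 7.35
ee_pos: [0.538, 0.0305, 0.1161]
orientation: [[0.018, 0.975, 0.223], [0.004, 0.223, -0.975], [-1.0, 0.019, 0.001]]
contact_force: [16.6, 2.1, -10.6]
grip_width: -0.0001
```

>>> carry_out(targets=[1.5, 0.3, 0, 0, 0, 0, -1, 1, 0.3, 0, 0, 0, 0, -1, 0, 0, 3, 0, 0, 0, -1, 0, 0, 4, 0, 0, 0, 0, 0, 0, 3, 0, 0, 0, 1, -2.5, 0.4, 0, 0, 0, -8.5, 1, -3, 0.4, 0, 0, 0, -8.5, 1, -3, 0.4, 0, 0, 0, -8.5, 1, -3, 0.4, 0, 0, 0, -8.5, 1, -1, 0, 0, 0, 0, -8.5, 1])

```text
clock: 8.35
ee_pos: [0.4257, 0.0519, 0.2136]
orientation: [[-0.008, 0.867, -0.498], [-0.0, -0.498, -0.867], [-1.0, -0.006, 0.004]]
contact_force: [0.3, -0.5, -0.2]
grip_width: 0.0853
```

Run:
```python
from h import *
st,c=snap("wrist","w2.png",s=1.25); print(st["ee_pos"],st["joint_pos"],np.degrees(np.arctan2(st["orientation"][1,2],st["orientation"][0,2])),st["contact_force"],st["grip_width"])
for n,p in dict(cap=(.431,.0510,.09),piv=(.5136,.069,.057),gripend=(.5246,.0195,.057)).items(): print(n,1.25*np.array(proj(c,p,st)))
```

```text
[0.42565338 0.05190786 0.21358931] [-0.04698     0.15366525 -0.12619944  1.94894229  0.02108183  1.04786226
 -2.27461524] -119.87549437711809 [ 0.25360154 -0.5127174  -0.18711229] 0.08528005159017842
cap [395.20433261 265.31793474]
piv [294.10631528 140.530732  ]
gripend [359.02434315  74.47518041]
```

View pics/w2.png

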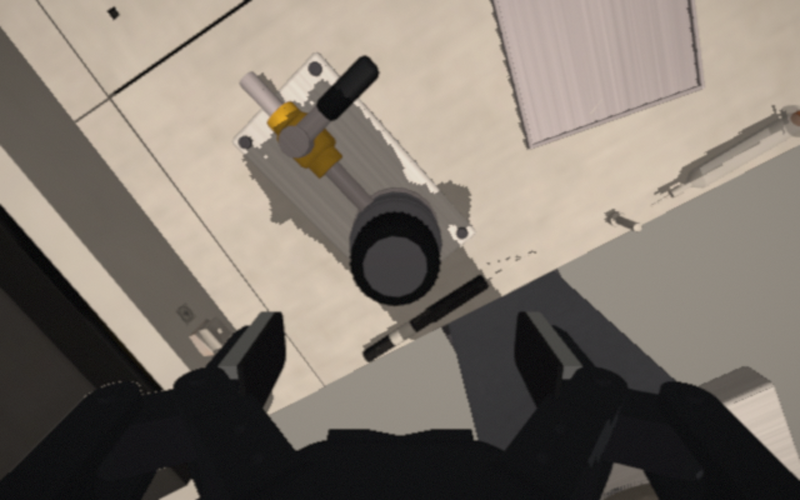

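Lever now stands square to the pipe, pointing to the trap's -y: grip centre (348,88), pivot (295,140). The cap top at (395,266) is within 1 px of the prediction. I'll descend and grasp.

>>> carry_out(targets=[0.5, -0.1, 0, 0, 0, 0, 1, 0, 0, -2, 0, 0, 0, 1, 0, 0, -3, 0, 0, 0, 1, 0, 0, -2, 0, 0, 0, 1, 0, 0, -0.85, 0, 0, 0, 1, 0, 0, 0, 0, 0, 0, 1, 0, 0, 0, 0, 0, 0, -1, 0, 0, 0, 0, 0, 0, -1, 0, 0, 0, 0, 0, 0, -1, 0, 0, 0, 0, 0, 0, -1], squeeze=50)

```text
clock: 9.4
ee_pos: [0.4363, 0.0497, 0.1379]
orientation: [[0.002, 0.869, -0.495], [-0.001, -0.495, -0.869], [-1.0, 0.002, -0.0]]
contact_force: [-1.9, -1.9, 5.3]
grip_width: 0.0486
```

>>> carry_out(targets=[0, 0, 0, 0, 0, 0, 0.5, 0, 0, 0, 0, 0, 0, 0.5, -0.25, 0.05, -0.1, 0, 0, 0, 0.5, -0.25, 0.05, -0.1, 0, 0, 0, 0.5, 0, 0, 0, 0, 0, 0, 0.5, 0, 0, 0, 0, 0, 0, 0.5, 0, 0, 0, 0, 0, 0, 0.5, 0, 0, 0, 0, 0, 0, 0.5, 0, 0, 0, 0, 0, 0, 0.5, 0, 0, 0, 0, 0, 0, 0.5])

```text
clock: 10.4
ee_pos: [0.4307, 0.051, 0.1344]
orientation: [[0.0, 0.869, -0.495], [-0.0, -0.495, -0.869], [-1.0, 0.0, -0.0]]
contact_force: [0.4, 0.1, 1.0]
grip_width: 0.0642
```

Run:
```python
from h import *
st,c=snap("wrist","w3.png"); print(st["ee_pos"],st["joint_pos"],np.degrees(np.arctan2(st["orientation"][1,2],st["orientation"][0,2])),st["contact_force"],st["grip_width"])
print(proj(c,(.431,.0510,.09),st))
im=cv2.imread("pics/w3.png");
```

```text
[0.43066189 0.05099854 0.13442699] [-0.05269873  0.26713888 -0.12167087  2.03817797  0.04310865  0.83856195
 -2.28752802] -119.66832504672948 [0.42498819 0.07864805 0.97097436] 0.06421207360254068
(np.float64(319.4807482123248), np.float64(286.2838497445654))
```

View pics/w3.png

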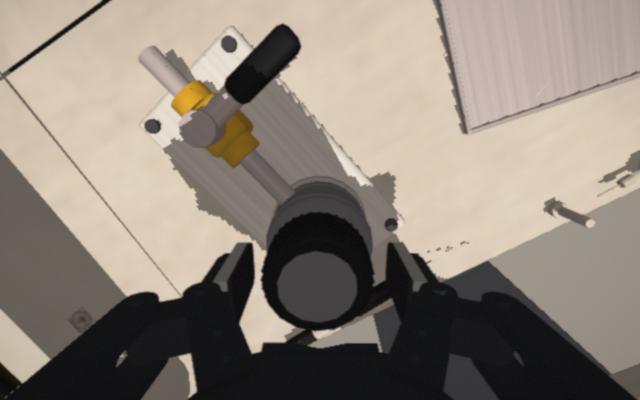

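Cap centre at (318,286) against a predicted (319,286), centred between the open jaws. Grip and turn.

>>> carry_out(targets=[0, 0, 0, 0, 0, 0, -1, 0, 0, 0, 0, 0, 0, -1, 0, 0, 0, 0, 0, 0, -1, 0, 0, 0, 0, 0, 0, -1, 0, 0, 0.01, 0, 0, 4, -1, 0, 0, 0.02, 0, 0, 8.5, -1, 0, 0, 0.02, 0, 0, 8.5, -1, 0, 0, 0.02, 0, 0, 8.5, -1, 0, 0, 0.02, 0, 0, 8.5, -1, 0, 0, 0.02, 0, 0, 8.5, -1], squeeze=50)

```text
clock: 11.45
ee_pos: [0.431, 0.0518, 0.1357]
orientation: [[0.001, 0.955, 0.296], [0.001, 0.296, -0.955], [-1.0, 0.002, -0.001]]
contact_force: [1.4, 1.5, 1.4]
grip_width: 0.0488
```

Run:
```python
from h import *
st=sense(); print(st["ee_pos"],st["joint_pos"],np.degrees(np.arctan2(st["orientation"][1,2],st["orientation"][0,2])),st["contact_force"],st["moment"],st["grip_width"])
```

```text
[0.43104995 0.0517605  0.13573779] [ 0.0699      0.27472517 -0.26596723  2.03221187  0.09430533  0.84457764
 -1.5198015 ] -72.8027080861609 [1.39640455 1.53277412 1.35037759] [ 0.37520026  0.01950905 -0.00266088] 0.04876777215099287
```

>>> carry_out(targets=[0, 0, 0.02, 0, 0, 8.5, -1, 0, 0, 0.02, 0, 0, 8.5, -1, 0, 0, 0.02, 0, 0, 8.5, -1, 0, 0, 0.02, 0, 0, 8.5, -1, 0, 0, 0.02, 0, 0, 8.5, -1, 0, 0, 0.02, 0, 0, 8.5, -1, 0, 0, 0.02, 0, 0, 8.5, -1, 0, 0, 0.02, 0, 0, 8.5, -1, 0, 0, 0.02, 0, 0, 8.5, -1, 0, 0, 0.02, 0, 0, 8.5, -1])

```text
clock: 12.45
ee_pos: [0.4301, 0.0529, 0.1375]
orientation: [[-0.001, -0.212, 0.977], [0.003, 0.977, 0.212], [-1.0, 0.003, -0.0]]
contact_force: [-2.0, 3.4, 2.5]
grip_width: 0.0491
```

>>> carry_out(targets=[0, 0, 0.02, 0, 0, 8.5, -1, 0, 0, 0.02, 0, 0, 8.5, -1, 0, 0, 0.02, 0, 0, 8.5, -1, 0, 0, 0.02, 0, 0, 8.5, -1, 0, 0, 0.02, 0, 0, 8.5, -1, 0, 0, 0.02, 0, 0, 8.5, -1, 0, 0, 0.02, 0, 0, 8.5, -1, 0, 0, 0.02, 0, 0, 8.5, -1, 0, 0, 0.02, 0, 0, 8.5, -1, 0, 0, 0.02, 0, 0, 8.5, -1])

```text
clock: 13.45
ee_pos: [0.4292, 0.0521, 0.1394]
orientation: [[-0.003, -0.992, -0.126], [0.001, -0.126, 0.992], [-1.0, 0.003, 0.001]]
contact_force: [-3.1, 1.6, 5.3]
grip_width: 0.0491
```

Run:
```python
from h import *
st=sense(); print(st["ee_pos"],st["joint_pos"],np.degrees(np.arctan2(st["orientation"][1,2],st["orientation"][0,2])),st["contact_force"],st["moment"],st["grip_width"])
```

```text
[0.42919798 0.05212048 0.13936511] [ 0.55392909  0.37814869 -0.86205001  2.01422142  0.36071523  0.90944367
  1.19671787] 97.22282619461933 [-3.06437667  1.62075385  5.28795709] [ 0.40588532  0.7037844  -0.06812354] 0.04905795380623915
```

>>> carry_out(targets=[0, 0, 0.02, 0, 0, 8.5, -1, 0, 0, 0.02, 0, 0, 8.5, -1, 0, 0, 0.02, 0, 0, 8.5, -1, 0, 0, 0.02, 0, 0, 8.5, -1, 0, 0, 0, 0, 0, 0, -1, 0, 0, 0, 0, 0, 0, 0.5, 0, 0, 0, 0, 0, 0, 0.5, 0, 0, 0, 0, 0, 0, 0.5, 0, 0, 0, 0, 0, -8.5, 0.5, 0, 0, 0, 0, 0, -8.5, 0.5])

```text
clock: 14.45
ee_pos: [0.4307, 0.051, 0.1402]
orientation: [[0.0, -0.917, -0.398], [0.0, -0.398, 0.917], [-1.0, -0.0, 0.0]]
contact_force: [-0.0, -0.4, 0.7]
grip_width: 0.064
```

>>> carry_out(targets=[0, 0, 0, 0, 0, -8.5, 0.5, 0, 0, 0, 0, 0, -8.5, 0.5, 0, 0, 0, 0, 0, -8.5, 0.5, 0, 0, 0, 0, 0, -8.5, 0.5, 0, 0, 0, 0, 0, -8.5, 0.5, 0, 0, 0, 0, 0, -8.5, 0.5, 0, 0, 0, 0, 0, -8.5, 0.5, 0, 0, 0, 0, 0, -8.5, 0.5, 0, 0, 0, 0, 0, -8.5, 0.5, 0, 0, 0, 0, 0, -8.5, 0.5])

```text
clock: 15.45
ee_pos: [0.4307, 0.0511, 0.1403]
orientation: [[0.0, -0.477, 0.879], [-0.0, 0.879, 0.477], [-1.0, -0.0, 0.0]]
contact_force: [-0.4, 0.2, 0.3]
grip_width: 0.0637
```

>>> carry_out(targets=[0, 0, 0, 0, 0, -8.5, 0.5, 0, 0, 0, 0, 0, -8.5, 0.5, 0, 0, 0, 0, 0, -8.5, 0.5, 0, 0, 0, 0, 0, -8.5, 0.5, 0, 0, 0, 0, 0, -8.5, 0.5, 0, 0, 0, 0, 0, -8.5, 0.5, 0, 0, 0, 0, 0, -8.5, 0.5, 0, 0, 0, 0, 0, -8.5, 0.5, 0, 0, 0, 0, 0, -8.5, 0.5, 0, 0, 0, 0, 0, -8.5, 0.5])

```text
clock: 16.45
ee_pos: [0.4307, 0.0511, 0.1403]
orientation: [[0.0, 0.834, 0.552], [-0.0, 0.552, -0.834], [-1.0, 0.0, 0.0]]
contact_force: [-0.4, 0.6, -0.6]
grip_width: 0.0641
```

>>> carry_out(targets=[0, 0, 0, 0, 0, -8.5, 0.5, 0, 0, 0, 0, 0, -8.5, 0.5, 0, 0, 0, 0, 0, -8.5, 0.5, 0, 0, 0, 0, 0, -8.5, 0.5, 0, 0, 0, 0, 0, -8.5, 0.5, 0, 0, 0, 0, 0, -8.5, 0.5, 0, 0, 0, 0, 0, -8.5, 0.5, 0, 0, 0, 0, 0, 0, 0.5, 0, 0, 0, 0, 0, 0, 0.5, 0, 0, 0, 0, 0, 0, 0.5])

```text
clock: 17.45
ee_pos: [0.4306, 0.0511, 0.1403]
orientation: [[0.0, 0.902, -0.431], [0.0, -0.431, -0.902], [-1.0, 0.0, -0.0]]
contact_force: [0.2, -0.1, 0.0]
grip_width: 0.0639
```

Run:
```python
from h import *
st,c=snap("wrist","w4.png"); print(st["ee_pos"],st["joint_pos"],np.degrees(np.arctan2(st["orientation"][1,2],st["orientation"][0,2])),st["contact_force"],st["moment"],st["grip_width"])
print(proj(c,(.431,.0510,.0956),st),proj(c,(.431,.0510,.09),st))
```

```text
[0.43061459 0.05110935 0.14030213] [-0.04073853  0.25853214 -0.13550011  2.03182243  0.04581543  0.85397281
 -2.2183388 ] -115.53352922222874 [ 1.81585007e-01 -5.07552391e-02  3.15582216e-05] [ 0.00014046 -0.00453133 -0.03882446] 0.06387805795082582
(np.float64(319.4957940802183), np.float64(285.70620549040615)) (np.float64(319.4988205066217), np.float64(278.6389787304374))
```

View pics/w4.png

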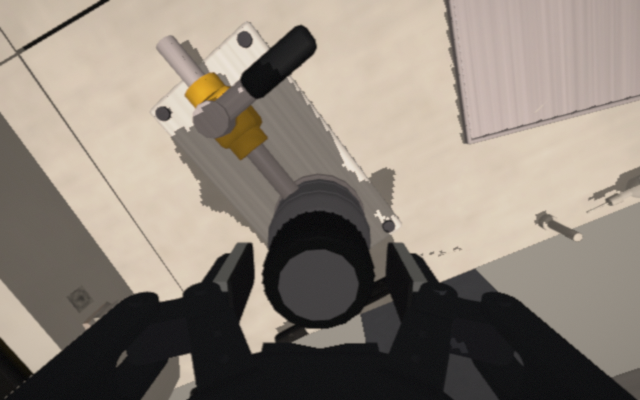

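The cap top at (318,286) agrees with a 5–6 mm rise (no rise would put it at row 279), so it turned. Now the second grasp.

>>> carry_out(targets=[0, 0, 0, 0, 0, 0, -1, 0, 0, 0, 0, 0, 0, -1, 0, 0, 0, 0, 0, 0, -1, 0, 0, 0, 0, 0, 0, -1, 0, 0, 0.01, 0, 0, 4, -1, 0, 0, 0.02, 0, 0, 8.5, -1, 0, 0, 0.02, 0, 0, 8.5, -1, 0, 0, 0.02, 0, 0, 8.5, -1, 0, 0, 0.02, 0, 0, 8.5, -1, 0, 0, 0.02, 0, 0, 8.5, -1])

```text
clock: 18.5
ee_pos: [0.431, 0.0518, 0.1417]
orientation: [[0.001, 0.932, 0.362], [0.001, 0.362, -0.932], [-1.0, 0.001, -0.001]]
contact_force: [0.1, 1.2, 1.4]
grip_width: 0.049
```

>>> carry_out(targets=[0, 0, 0.02, 0, 0, 8.5, -1, 0, 0, 0.02, 0, 0, 8.5, -1, 0, 0, 0.02, 0, 0, 8.5, -1, 0, 0, 0.02, 0, 0, 8.5, -1, 0, 0, 0.02, 0, 0, 8.5, -1, 0, 0, 0.02, 0, 0, 8.5, -1, 0, 0, 0.02, 0, 0, 8.5, -1, 0, 0, 0.02, 0, 0, 8.5, -1, 0, 0, 0.02, 0, 0, 8.5, -1, 0, 0, 0.02, 0, 0, 8.5, -1])

```text
clock: 19.5
ee_pos: [0.4301, 0.0526, 0.1435]
orientation: [[-0.001, -0.28, 0.96], [0.002, 0.96, 0.28], [-1.0, 0.002, -0.0]]
contact_force: [-2.7, 3.7, 2.7]
grip_width: 0.0488
```

>>> carry_out(targets=[0, 0, 0.02, 0, 0, 8.5, -1, 0, 0, 0.02, 0, 0, 8.5, -1, 0, 0, 0.02, 0, 0, 8.5, -1, 0, 0, 0.02, 0, 0, 8.5, -1, 0, 0, 0.02, 0, 0, 8.5, -1, 0, 0, 0.02, 0, 0, 8.5, -1, 0, 0, 0.02, 0, 0, 8.5, -1, 0, 0, 0.02, 0, 0, 8.5, -1, 0, 0, 0.02, 0, 0, 8.5, -1, 0, 0, 0.02, 0, 0, 8.5, -1])

```text
clock: 20.5
ee_pos: [0.4295, 0.052, 0.1454]
orientation: [[-0.002, -0.981, -0.195], [0.001, -0.195, 0.981], [-1.0, 0.002, 0.001]]
contact_force: [-2.6, 2.6, 3.9]
grip_width: 0.0488
```

>>> carry_out(targets=[0, 0, 0.02, 0, 0, 8.5, -1, 0, 0, 0.02, 0, 0, 8.5, -1, 0, 0, 0.02, 0, 0, 8.5, -1, 0, 0, 0, 0, 0, 0, -1, 0, 0, 0, 0, 0, 0, -1, 0, 0, 0.1, 0, 0, 0, -1, 0, 0, 0.1, 0, 0, 0, -1, 0, 0, 0.1, 0, 0, 0, -1, 0, 0, 0, 0, 0, 0, -1, 0, 0, 0, 0, 0, 0, -1])

```text
clock: 21.5
ee_pos: [0.4298, 0.0512, 0.1488]
orientation: [[-0.002, -0.806, -0.592], [-0.0, -0.592, 0.806], [-1.0, 0.002, 0.001]]
contact_force: [-4.2, 1.4, -0.0]
grip_width: 0.0485
```

Run:
```python
from h import *
st=sense(); print(st["ee_pos"],st["joint_pos"],np.degrees(np.arctan2(st["orientation"][1,2],st["orientation"][0,2])),st["contact_force"],st["moment"],st["grip_width"])
```

```text
[0.42976975 0.05117023 0.14877839] [ 0.63123567  0.39539758 -0.96186548  2.00183585  0.39937311  0.9467213
  1.67001176] 126.33158710544518 [-4.16550753  1.39804092 -0.02453524] [ 0.40792426  1.03221164 -0.0242823 ] 0.048531020807115445
```

The lift is free, with almost no vertical force. Raising it clear.

>>> carry_out(targets=[0, 0, 0.3, 0, 0, 0, -1, 0, 0, 0.3, 0, 0, 0, -1, 0, 0, 0.4, 0, 0, 0, -1, 0, 0, 0.4, 0, 0, 0, -1, 0, 0, 0.4, 0, 0, 0, -1, 0, 0, 0.5, 0, 0, 0, -1, 0, 0, 0.7, 0, 0, 0, -1, 0, 0, 1, 0, 0, 0, -1, 0, 0, 1, 0, 0, 0, -1, 0, 0, 1, 0, 0, 0, -1])

```text
clock: 22.5
ee_pos: [0.4308, 0.0511, 0.2101]
orientation: [[0.001, -0.805, -0.593], [-0.0, -0.593, 0.805], [-1.0, -0.001, -0.0]]
contact_force: [-0.2, -0.4, -0.3]
grip_width: 0.0488
```

Run:
```python
from h import *
st,c=snap("wrist","w5.png"); print(st["ee_pos"],st["joint_pos"],np.degrees(np.arctan2(st["orientation"][1,2],st["orientation"][0,2])),st["contact_force"],st["moment"],st["grip_width"])
```

```text
[0.43077884 0.05109265 0.21008658] [ 0.71143067  0.30307516 -1.0290649   1.92463307  0.29528603  1.07512808
  1.7648476 ] 126.34574022385719 [-0.23577513 -0.41631748 -0.29005011] [-0.01198951  0.01199641 -0.00291362] 0.048816962253621435
```

View pics/w5.png

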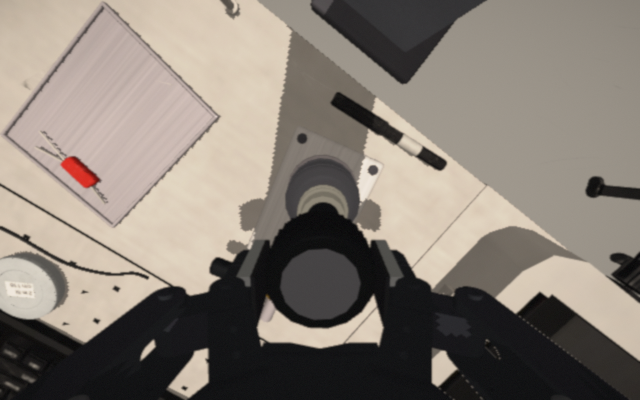

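Run:
```python
from h import *
st=sense();c=read_camera("wrist")
A=np.array([px2z(c,u,v,.006,st) for u,v in [(4,135),(113,225),(217,117),(108,4)]]);print(A.round(4),[np.linalg.norm(A[i]-A[i-1]).round(4) for i in range(4)])
o=A.mean(0);x=px2z(c,79,172,.012,st)-o
e=A[1]+A[0]-A[2]-A[3] ; e/=np.linalg.norm(e); print(o.round(4),e,x@e,"spot",o-.02*e)
```

```text
[[ 0.5594 -0.1999  0.006 ]
 [ 0.58   -0.0858  0.006 ]
 [ 0.4357 -0.0575  0.006 ]
 [ 0.4126 -0.1705  0.006 ]] [np.float64(0.1498), np.float64(0.1159), np.float64(0.1471), np.float64(0.1153)]
[ 0.4969 -0.1284  0.006 ] [ 0.98096485 -0.19418539  0.        ] 0.049845735791746046 spot [ 0.47730637 -0.12453505  0.006     ]
```

>>> carry_out(targets=[0.4, -1.7, 0, 0, 0, -8, -1, 0.4, -1.8, 0, 0, 0, -8, -1, 0.4, -1.8, 0, 0, 0, -8, -1, 0.4, -1.8, 0, 0, 0, -8, -1, 0.5, -1.8, 0, 0, 0, -8, -1, 0.5, -1.8, 0, 0, 0, -8, -1, 0.5, -1.8, 0, 0, 0, -8, -1, 0.5, -1.8, 0, 0, 0, -8, -1, 0.4, -1.8, 0, 0, 0, -8, -1, 0.4, -1.7, 0, 0, 0, -8, -1])

```text
clock: 23.6
ee_pos: [0.4745, -0.1278, 0.2087]
orientation: [[-0.001, -0.719, 0.695], [0.0, 0.695, 0.719], [-1.0, 0.001, -0.0]]
contact_force: [-0.2, -1.0, -0.2]
grip_width: 0.0488
```

>>> carry_out(targets=[0.15, 0.2, -1.5, 0, 0, 0, -1, 0, 0, -2.5, 0, 0, 0, -1, 0, 0, -2.5, 0, 0, 0, -1, 0, 0, -2.5, 0, 0, 0, -1, 0, 0, -1.5, 0, 0, 0, -1, 0, 0, -1, 0, 0, 0, -1, 0, 0, -0.8, 0, 0, 0, -1, 0, 0, -0.4, 0, 0, 0, -1, 0, 0, 0, 0, 0, 0, -1, 0, 0, 0, 0, 0, 0, -1])

```text
clock: 24.6
ee_pos: [0.4766, -0.1251, 0.0826]
orientation: [[0.001, -0.723, 0.69], [-0.0, 0.69, 0.723], [-1.0, -0.001, 0.001]]
contact_force: [1.2, -0.2, -0.6]
grip_width: 0.0489
```

>>> carry_out(targets=[0, 0, -0.1, 0, 0, 0, -1, 0, 0, -0.1, 0, 0, 0, -1, 0, 0, -0.07, 0, 0, 0, -1, 0, 0, -0.05, 0, 0, 0, -1, 0, 0, -0.05, 0, 0, 0, -1, 0, 0, -0.04, 0, 0, 0, -1, 0, 0, 0, 0, 0, 0, -1, 0, 0, 0, 0, 0, 0, -1, 0, 0, 0, 0, 0, 0, -1, 0, 0, 0, 0, 0, 0, -1])

```text
clock: 25.6
ee_pos: [0.4763, -0.1251, 0.0791]
orientation: [[0.0, -0.723, 0.69], [-0.001, 0.69, 0.723], [-1.0, -0.001, -0.001]]
contact_force: [-2.9, -0.6, 8.3]
grip_width: 0.0491
```

Touched down with 8 N. I'll ease off a little and open gently.

>>> carry_out(targets=[0, 0, 0.03, 0, 0, 0, -1, 0, 0, 0.02, 0, 0, 0, -1, 0, 0, 0, 0, 0, 0, 0.2, 0, 0, 0, 0, 0, 0, 0.3, 0, 0, 0, 0, 0, 0, 0.4, 0, 0, 0, 0, 0, 0, 0.5, 0, 0, 0, 0, 0, 0, 0.5, 0, 0, 0, 0, 0, 0, 0.5, 0, 0, 0, 0, 0, 0, 0.5, 0, 0, 0, 0, 0, 0, 0.5])

```text
clock: 26.6
ee_pos: [0.4761, -0.125, 0.0784]
orientation: [[0.0, -0.723, 0.69], [-0.0, 0.69, 0.723], [-1.0, -0.0, 0.0]]
contact_force: [0.4, 0.2, -0.3]
grip_width: 0.0639
```

>>> carry_out(targets=[0, 0, 0.5, 0, 0, 0, 0.5, 0, 0, 1, 0, 0, 0, 0.5, 0, 0, 1.5, 0, 0, 0, 0.5, 0, 0, 2, 0, 0, 0, 0.5, 0, 0, 3, 0, 0, 0, 0.5, 0, 0, 3, 0, 0, 0, 0.5, 0, 0, 3, 0, 0, 0, 0.5, 0, 0, 3, 0, 0, 0, 0.5, 0, 0, 0, 0, 0, 0, 0.5, 0, 0, 0, 0, 0, 0, 0.5])

```text
clock: 27.6
ee_pos: [0.4764, -0.1249, 0.2496]
orientation: [[0.002, -0.724, 0.69], [-0.001, 0.69, 0.724], [-1.0, -0.002, 0.001]]
contact_force: [0.3, -0.8, 0.7]
grip_width: 0.0642
```

Run:
```python
from h import *
st,c=snap("wrist","w6.png"); print(st["ee_pos"],st["contact_force"],st["grip_width"])
print(proj(c,(.476,-.1257,.033),st)); snap("scene","s6.png",crop=(200,160,460,320),s=2)
a=cv2.imread("pics/w6.png"); b=cv2.imread("pics/s6.png"); b=cv2.resize(b,(390,240))
m=np.zeros((590,640,3),np.uint8)
m=np.hstack([cv2.resize(a,(420,263)),cv2.resize(b,(380,263))]); cv2.imwrite("pics/m6.png",m)
```

```text
[ 0.47641434 -0.12492702  0.24963283] [ 0.27471317 -0.79346648  0.65905004] 0.06415551865786012
(np.float64(318.29846156131435), np.float64(182.92828923608855))
```

View pics/m6.png

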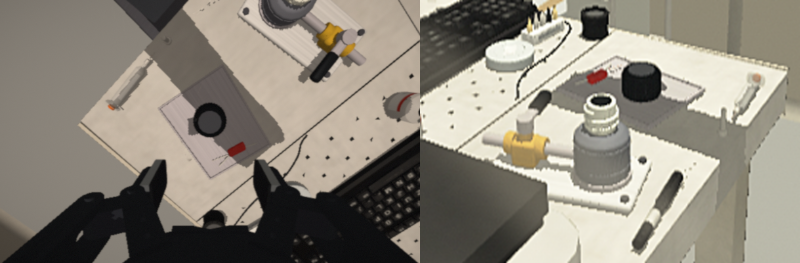

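Cap upright on the tray at (209,120), which is (318,183) full-size and matches the target's projection. The key is clear of it, the neck is bare and the lever is across the pipe.

```bash
python3 -c "
from bench import *
print(finish_job())"
```

```text
the job is handed in; nothing more can be done
None
```

The valve is shut, and the trap's cap is standing open side down on the tray in front of the folding key. I handed the job in at about 27.7 s.

- **Valve:** I pushed the lever clockwise with the closed fingers until it stopped moving at about 17 N. In the pictures it then stood square to the pipe, pointing to the trap's -y.
- **Cap:** I unscrewed it in two grasps, about 500° in all. It then came up with almost no vertical force. I set it down with about 8 N of contact and released it.
- **Last check:** the cap stood upright within about 1 px of the tray spot I was aiming for. The key was clear of it, the arm was well above everything and the force was near zero.
- **What disagreed:** my first closing on the cap was about 5 mm off centre because the arm was still settling, so I opened, recentred and gripped again. My two measurements of the tray spot differed by about 3 mm, and I used their average.

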